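Lock the backing board into a carved frame and pull-test it

ROBOT

A 6-joint arm with a two-finger parallel gripper is mounted at the origin on the work surface. World frame = base frame: x ahead of the robot, y to its left, z up, the work surface at z = 0. Lengths are in m, angles in rad, forces in N, time in s.
With the tool pointing down it reaches from about 0.35 to 0.85 m from the base axis. Payload 8.1 kg.
Tool frame: the origin (TCP) lies midway between the tips of the shut fingers; the grasp point (between the pads) lies 19 mm behind it; x points along the fingers, y is the direction in which the jaws open and shut, and the axes are right-handed (so a half turn about x gives the same grasp; the last joint's range is limited). The gripper opens to 85 mm and grips with 20 to 120 N. Pads are 22 mm wide; open, the fingers measure 114 mm over their backs; the gripper's body (76 mm by 85 mm) begins 54 mm behind the grasp point. The pads swing forward as they close: fully open they stand 13 mm farther back than shut.
Start: joints at [1.2, 0.13, 1.488, -0, 1.523, -0.085], TCP at [0.169, 0.576, 0.231] pointing down, gripper open.
Joint ranges: [-2.96, 2.96], [-0.89, 2.26], [0.02, 2.5], [-1.34, 4.48], [0, 2.73], [-2.66, 2.66]. Speed limits (rad/s): [2.39, 2.39, 2.79, 3.14, 3.14, 3.14].

INTERFACE

Orientations are given as a unit quaternion [x, y, z, w].
In Python, from station import env, eyes, ticket gives the robot as it stands.
- The arm moves only by the tool move_arm, never from a script. Its argument "moves" is a list of rows, each a list of 3 entries, a list of its own where there are three numbers: the opening, from 0 (shut) to 1 (fully open), then the shift along the tool's x, y, z in mm, then the turn about the tool's x in degrees. A call has 1 to 8 rows; each row is the pose to reach, as a shift and turn from the pose measured when the call began, along the tool's axes at that moment; what a row does not reach only later rows make up. A row lasts 1/8 s, in which the tool goes at most 62.5 mm and 10.7 degrees, less where a joint would pass 70% of its speed; a pose out of reach is approached as far as the arm can. A call with a gripper value outside its range is refused whole. The fingers move at their own pace and stop on an object; "force" is the grip in N (left out, the last holds). Time passes only in rows, so rows that repeat a pose let the fingers close. It gives the time, the measured TCP pose, the force and the opening at its end, in the units of the state.
- env.get_obs(): the state, without advancing time (a new reading comes with each control period).
- eyes.grab_frame(name): name is "side" or "top" or "wrist"; returns the picture (384x512x3 uint8, blue, green, red); there is no depth.
- eyes.camera_model(name): a dict with "intrinsics" (3x3 intrinsics, pixels), "R" (3x3) and "t" (3): a world point X has camera coordinates R X + t; the wrist camera has in their place "mount" (4x4, takes a point from camera to tool coordinates, whose origin is the TCP and whose axes are the tool frame's). Camera axes: x right, y down, z forward; pixel columns grow to the right and rows downward; lengths in m; the calibration is good to about 2 mm. A picture is of the moment at which its call begins: read the wrist's pose just before it. camera_model takes no time and is no camera call.
- ticket.hand_in(): hands the job in, once; it reports no verdict.
The state is a dict: "t": time; "qpos": joint angles; "dq": joint speeds; "tau": joint torques, N m; "tool_pos": TCP position; "ee_rot": TCP orientation; "ft_force": force on the tool from outside, world axes, zero at the start; "moment": the same for the moment, N m; "grip_width": finger opening in m.
Only numpy, scipy, OpenCV 4.12 (cv2) and the standard library are available. Lean on these libraries where they do the work, as an engineer would, in place of code of your own. Each camera call takes 0.05 s, during which the arm holds its last target.

TASK

The carved frame lies face down with its backing board in place. Turn both brass latches clockwise, a quarter turn, until each swings over the board and drops into its locked position; then pull the spring tester's knob straight up until all of its green band shows, hold it there for a moment without ever letting the red band show, and let the knob back down and release it. Leave the board seated and do not push over or shove the jar, can and sanding block beside the frame.

Things in the scene. Friction and masses are not known exactly. Their poses are not given: they have to be found in the camera images.
- frame: Pale wooden picture frame lying face down, fixed to the bench: 240 mm along its x, 300 mm along its y, 40 mm high, rails 50 mm wide. Origin at the centre of its underside, on the bench. Flat back face at z = 40 mm. The board's top is flush with it, so the back of the frame and the board form one level surface around the latches and the knob.
- pivot_a (a point): Pivot of latch A, on the back face of the frame's +y rail, at (0, 118, 40) mm in the frame's axes; it does not move. Axes are the frame's.
- pivot_b (a point): Pivot of latch B, on the back face of the frame's -y rail, at (0, -118, 40) mm in the frame's axes; it does not move. Axes are the frame's.
- tab_a (a point): Centre of the red thumb tab on the end of latch A's brass arm: 16 mm along the arm (its x, pointing away from the pivot), 10 mm thick (y), 24 mm high, 40 mm from the pivot axis; free to be pushed sideways by shut fingertips, 1 to 3 N. The tab spans 11 to 35 mm above the frame's back (arm, 16 mm wide, 48 mm long: 5 to 11 mm) while raised, 4 mm lower once dropped.
- tab_b (a point): The same for latch B.
- latch_a (a joint): Angle of latch A, rad, growing clockwise seen from above. 0: arm along the frame's +x (open, on the rail); 1.571: arm along the frame's -y, over the board. Starts between 0 and 0.5; stays where left. From 1.35 its spring draws it down; from 1.50 it is fully dropped and cannot turn back; hard stop at 1.60.
- latch_b (a joint): Angle of latch B, rad, growing clockwise seen from above. 0: arm along the frame's -x (open); 1.571: arm along the frame's +y, over the board. Otherwise like latch A.
- lift_a (a joint): Height of latch A above its locked level, m: 0.004 while it rides on its track (open), 0 when it has dropped into its detent. Spring-loaded downwards with about 10 N.
- lift_b (a joint): The same for latch B.
- board_top (a point): Centre of the top face of the plywood backing board, 136 x 196 x 8 mm, loose in the frame (2 mm play all round, about 0.3 kg), flush with the frame's back. x, y, z axes as the frame's.
- knob (a point): Centre of the dark wooden knob of the spring pull tester on the middle of the board: upright cylinder 26 mm across, 24 mm high; its underside is 14.5 mm and its centre 26.5 mm above the board's top when down. Below it a fixed steel collar 20 mm across, 14 mm high.
- tester (a joint): How far the knob is pulled up out of its collar, m, against a spring of 800 N/m (12 mm: 10 N). 0 down; from 0.009 all of the green band shows, then white; from 0.016 the red band shows; travel ends at 0.020. With both latches locked the board first rises about 1 mm until it meets the arms; a board not held is lifted out instead.
- glue: Bystander: jar 56 mm across, 75 mm high, standing beside the frame. Origin at the centre of its underside.
- wax: Bystander: flat aluminium can 64 mm across, 30 mm high. Origin at the centre of its underside.
- sandblock: Bystander: cork sanding block 70 x 45 x 28 mm. Origin at the centre of its underside.
Things that resemble listed ones, but are neither listed nor needed, are in the scene too. There is more than one size of the part that bears board_top; the job needs the smallest.

How it is judged:
On the way, in this order (a step that is already met when the one before it is completed fails the run):
1. both latches are turned over the board and have dropped into their detents, the tester not yet pulled (value of joint each of latch_a, latch_b above 1.45 rad and value of joint each of lift_a, lift_b below 0.0015 m and value of joint tester below 0.003 m), for 0.2 s.
2. with both latches locked, the knob is held up for half a second with all of the green band showing (value of joint tester above 0.009 m and value of joint each of lift_a, lift_b below 0.0015 m), for 0.5 s.
At the end, for the whole second after the job is handed in: Both latches are dropped (within 1.5 mm of their locked level, turned past 1.45 rad), the board lies seated within 2 mm of flush with the frame's back, and the tester's knob is back down (within 2 mm) (value of joint each of latch_a, latch_b above 1.45 rad and value of joint each of lift_a, lift_b below 0.0015 m and value of joint tester below 0.002 m and z of board_top in the frame of frame below 0.042 m and angle between board_top's own z axis and vertical below 0.03 rad); the robot touches nothing.
It fails at once if the red band of the tester shows (knob pulled up more than 16.5 mm) (value of joint tester above 0.0165 m).
It fails at once if the backing board is lifted out of its seat by more than 6 mm (z of board_top in the frame of frame above 0.046 m).
It fails at once if a bystander is pushed more than 30 mm or tipped over (distance of any of glue, wax, sandblock from where it was at the start of the episode above 0.03 m or angle between any of glue, wax's own z axis and vertical above 0.5 rad).
It also fails if it takes over 70 s, if anything falls off the work surface, if the arm or the gripper's body presses on something with over 40 N, if the wrist force passes 120 N, or if a joint passes its speed limit or range.

## Working session

There is one attempt and no reset: what is moved stays moved. The work goes in short steps, Python scripts to look and compute and a tool call to move; the robot and the scene stay as the last step left them, time stands still between calls to the robot, and variables do not carry over. Pictures are saved under pics/ and viewed, and the job is handed in when it is done.

Besides the shell and the picture viewer there is one more tool, called after "Call:" as name([rows], argument=value, ...), one row to a line, values as JSON. move_arm: Moves the arm, as the interface text tells. Its arguments: {"type":"object","properties":{"moves":{"type":"array","items":{"type":"array"}},"force":{"type":"number"}},"required":["moves"]}

```bash
ls; mkdir -p pics; python3 - <<'E'
from station import env, eyes, ticket
import cv2
for n in ["side","top","wrist"]:
    cv2.imwrite(f"pics/{n}0.png",eyes.grab_frame(n))
    print(n,eyes.camera_model(n))
print(env.get_obs())
E
```

```text
pics
side {'intrinsics': array([[456.93688139,   0.        , 260.36269587],
       [  0.        , 456.93688139, 184.60041164],
       [  0.        ,   0.        ,   1.        ]]), 'R': array([[ 0.92278293, -0.38499421,  0.01584656],
       [-0.28552919, -0.71083552, -0.64279542],
       [ 0.25873681,  0.58863599, -0.76587397]]), 't': array([-0.44111408,  0.20945301,  1.36349384])}
top {'intrinsics': array([[465.99358583,   0.        , 255.34744391],
       [  0.        , 465.99358583, 187.05174643],
       [  0.        ,   0.        ,   1.        ]]), 'R': array([[ 0.03769785, -0.9992876 ,  0.00177827],
       [-0.97471883, -0.03716307, -0.22032275],
       [ 0.22023187,  0.00657238, -0.97542541]]), 't': array([0.01384109, 0.49076624, 1.205223  ])}
wrist {'intrinsics': array([[299.15286024,   0.        , 255.62779729],
       [  0.        , 299.15286024, 193.55966144],
       [  0.        ,   0.        ,   1.        ]]), 'mount': array([[ 1.77992520e-03, -3.00451306e-01,  9.53795494e-01,
        -1.43843464e-01],
       [ 9.99998312e-01,  9.69848337e-04, -1.56063853e-03,
        -9.0
[... 153 characters left out ...]
+00,
         1.00000000e+00]])}
{'t': 0.15, 'qpos': array([ 1.19961969e+00,  1.30982449e-01,  1.48906739e+00,  7.68441575e-06,
        1.52299258e+00, -8.53989870e-02]), 'dq': array([ 4.15545059e-05, -3.88258060e-04, -4.23039577e-03, -3.25908487e-04,
        4.58289750e-04,  1.06908790e-04]), 'tau': array([ 2.28667909e-04, -5.70066118e+01, -5.01157451e+01, -2.03627178e-04,
        9.78670403e-03, -2.04002583e-05]), 'tool_pos': array([0.16895914, 0.57526611, 0.23046752]), 'ee_rot': array([ 0.10019564,  0.70001892, -0.10119295,  0.69978163]), 'ft_force': array([-0.21304708,  0.10385535,  0.34816957]), 'moment': array([ 0.02892092,  0.08370307, -0.01848188]), 'grip_width': 0.08524708653149132}
```

View pics/top0.png

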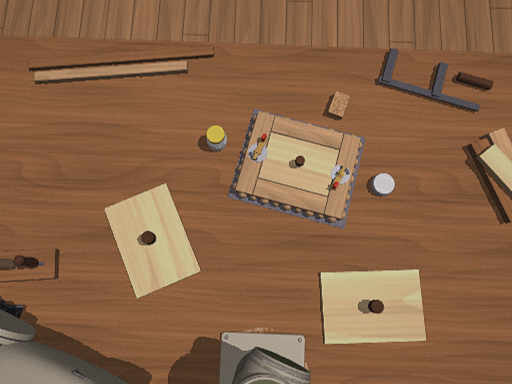

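View pics/side0.png

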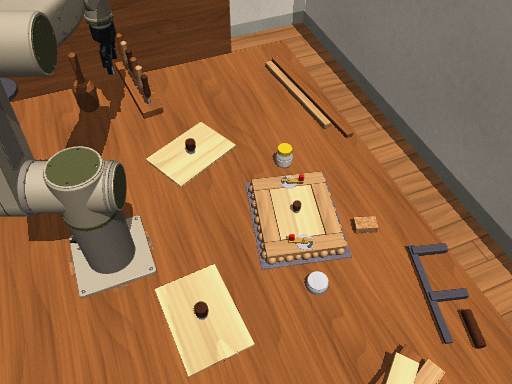

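View pics/wrist0.png

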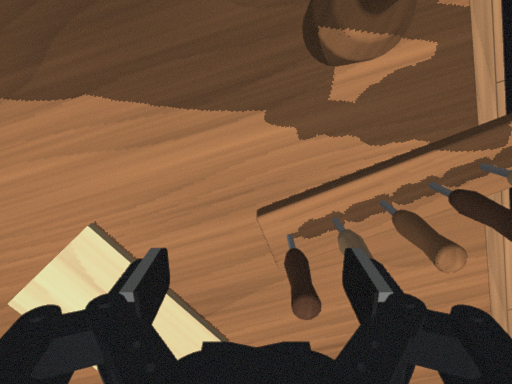

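```bash
python3 - <<'E'
import cv2
a=cv2.imread('pics/top0.png')[100:230,190:410]
cv2.imwrite('pics/topz.png',cv2.resize(a,(792,468),interpolation=cv2.INTER_CUBIC))
a=cv2.imread('pics/side0.png')[140:300,230:390]
cv2.imwrite('pics/sidez.png',cv2.resize(a,(600,600),interpolation=cv2.INTER_CUBIC))
E
```

```text
(no output)
```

View pics/topz.png

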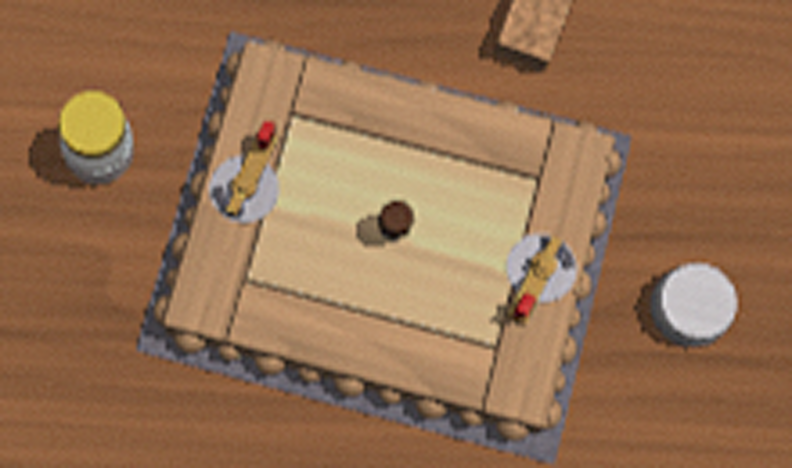

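View pics/sidez.png

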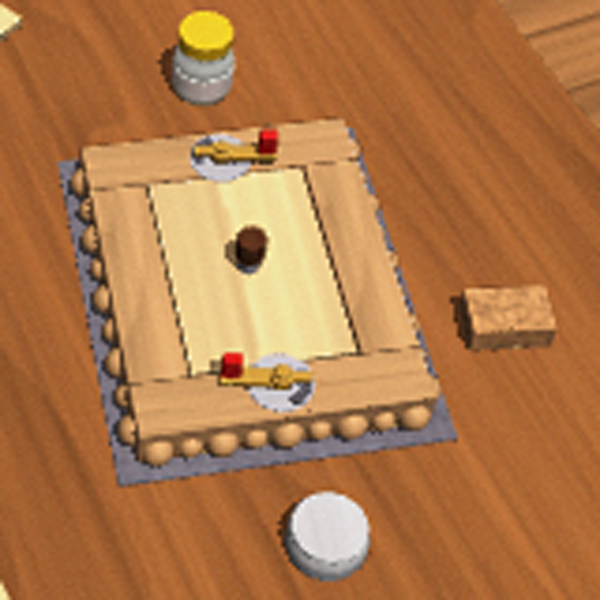

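```bash
cat > h.py <<'E'
import numpy as np, cv2
from station import env, eyes, ticket
def ray(n,uv):
    m=eyes.camera_model(n); R,t,K=m['R'],m['t'],m['intrinsics']
    o=-R.T@t; d=R.T@np.linalg.solve(K,[uv[0],uv[1],1.]); return o,d/np.linalg.norm(d)
def onz(n,uv,z):
    o,d=ray(n,uv); return o+d*(z-o[2])/d[2]
def tri(rays):
    A=0;b=0
    for o,d in rays:
        P=np.eye(3)-np.outer(d,d);A=A+P;b=b+P@o
    p=np.linalg.solve(A,b); return p,[np.linalg.norm((np.eye(3)-np.outer(d,d))@(p-o)) for o,d in rays]
def blobs(mask,mn=6):
    n,l,s,c=cv2.connectedComponentsWithStats(mask.astype(np.uint8))
    return [(s[i,4],c[i].round(2)) for i in range(1,n) if s[i,4]>=mn]
def red(im):
    b,g,r=[im[:,:,i].astype(int) for i in range(3)]; return (r>120)&(g<70)&(b<70)
def dark(im): return im.max(2)<75
E
python3 - <<'E'
from h import *
np.set_printoptions(precision=4,suppress=True)
T=cv2.imread('pics/top0.png');S=cv2.imread('pics/side0.png')
for n,I,(y0,y1,x0,x1) in (('top',T,(100,230,225,370)),('side',S,(165,265,245,350))):
    I=I[y0:y1,x0:x1]
    for f in (red,dark): print(n,f.__name__,[(a,c+[x0,y0]) for a,c in blobs(f(I))])
z=np.array([(290,117),(538,178),(494,345),(248,282)])/3.6+[190,100]-0.4
C=np.array([onz('top',u,.04) for u in z]);print(C, C.mean(0))
e=(C[0]-C[1]+C[3]-C[2])/2;f=(C[0]-C[3]+C[1]-C[2])/2
print(np.linalg.norm(e),np.linalg.norm(f),np.arctan2(e[1],e[0])-np.pi/2,np.arctan2(f[1],f[0]))
E
```

```text
top red [(np.int32(16), array([263.5, 136. ])), (np.int32(15), array([335.47, 183.93]))]
top dark [(np.int32(7), array([329., 104.])), (np.int32(8), array([323.88, 112.38])), (np.int32(60), array([333.03, 115.62])), (np.int32(39), array([250.97, 124.31])), (np.int32(36), array([246.14, 140.33])), (np.int32(39), array([241.18, 157.18])), (np.int32(28), array([297.79, 162.25])), (np.int32(44), array([236.05, 174.52])), (np.int32(15), array([367.67, 184.07])), (np.int32(61), array([234.72, 191.82])), (np.int32(9), array([332.11, 187.33])), (np.int32(26), array([249.42, 196.62])), (np.int32(36), array([259.33, 199.83])), (np.int32(28), array([271.29, 202.61])), (np.int32(38), array([281.24, 205.76])), (np.int32(32), array([293.69, 208.88])), (np.int32(37), array([303.76, 212.03])), (np.int32(31), array([316.1 , 215.03])), (np.int32(36), array([326.17, 218.03])), (np.int32(6), array([337.83, 218.67]))]
side red [(np.int32(18), array([301.39, 176.56])), (np.int32(22), array([291.68, 236.27]))]
side dark [(np.int32(12), array([250.25, 190.92])), (np.int32(9), array([251.89, 197.89])), (np.int32(14), array([253.36, 206.36])), (np.int32(35), array([295.43, 207.97])), (np.int32(8), array([255.25, 213.88])), (np.int32(14), array([256.  , 222.07])), (np.int32(12), array([259.17, 230.67])), (np.int32(15), array([260.47, 239.6 ])), (np.int32(13), array([261.69, 247.69])), (np.int32(12), array([261.08, 255.17])), (np.int32(6), array([336.67, 253.33])), (np.int32(9), array([265.78, 259.11])), (np.int32(6), array([320.33, 256.17])), (np.int32(7), array([303.57, 258.43]))]
[[ 0.6531 -0.0031  0.04  ]
 [ 0.6107 -0.1966  0.04  ]
 [ 0.4772 -0.163   0.04  ]
 [ 0.5192  0.0249  0.04  ]] [ 0.565  -0.0845  0.04  ]
0.19531262586958362 0.13714061074813058 -0.21769196034333138 -0.2262113003067858
```

```bash
python3 - <<'E'
from h import *
np.set_printoptions(precision=4,suppress=True)
c=np.array([.565,-.0845]);y=-.22;Rz=np.array([[np.cos(y),-np.sin(y)],[np.sin(y),np.cos(y)]])
for k,(u,v,s) in {'A':((263.5,136),(301.39,176.56),1),'B':((335.47,183.93),(291.68,236.27),-1)}.items():
    p,r=tri([ray('top',u),ray('side',v)]); piv=c+Rz@[0,s*.118]; d=Rz.T@(p[:2]-piv)*s
    print(k,p,r,'piv',piv,'rel',d,'r',np.linalg.norm(d),'ang cw',np.arctan2(-d[1],d[0]))
# knob: dark brown within the board
for n,(x0,x1,y0,y1) in {'top':(288,312,150,172),'side':(286,306,194,216)}.items():
    I=cv2.imread(f'pics/{n}0.png')[y0:y1,x0:x1]
    print(n); 
    for th in (60,75,90,105): print(th,[(a,q+[x0,y0]) for a,q in blobs(I.max(2)<th)])
E
python3 - <<'E'
import cv2
a=cv2.imread('pics/top0.png')[145:180,280:320]
cv2.imwrite('pics/k.png',cv2.resize(a,(640,560),interpolation=cv2.INTER_NEAREST))
a=cv2.imread('pics/side0.png')[190:225,280:320]
cv2.imwrite('pics/ks.png',cv2.resize(a,(640,560),interpolation=cv2.INTER_NEAREST))
E
```

```text
A [0.6289 0.0156 0.0706] [np.float64(0.0013719254267954228), np.float64(0.001371925426795421)] piv [0.5908 0.0307] rel [ 0.0405 -0.0064] r 0.040959789227336146 ang cw 0.15572428186207668
B [ 0.5017 -0.1813  0.0697] [np.float64(0.0014818302963963779), np.float64(0.0014818302963966017)] piv [ 0.5392 -0.1997] rel [ 0.0406 -0.0097] r 0.041777013598522095 ang cw 0.23469187670568126
top
60 [(np.int32(19), array([297.68, 163.47]))]
75 [(np.int32(28), array([297.79, 162.25]))]
90 [(np.int32(54), array([298.89, 161.17]))]
105 [(np.int32(83), array([299.14, 161.12]))]
side
60 [(np.int32(30), array([295.57, 207.8 ]))]
75 [(np.int32(35), array([295.43, 207.97]))]
90 [(np.int32(41), array([295.68, 207.88]))]
105 [(np.int32(77), array([296.05, 206.12]))]
```

View pics/k.png

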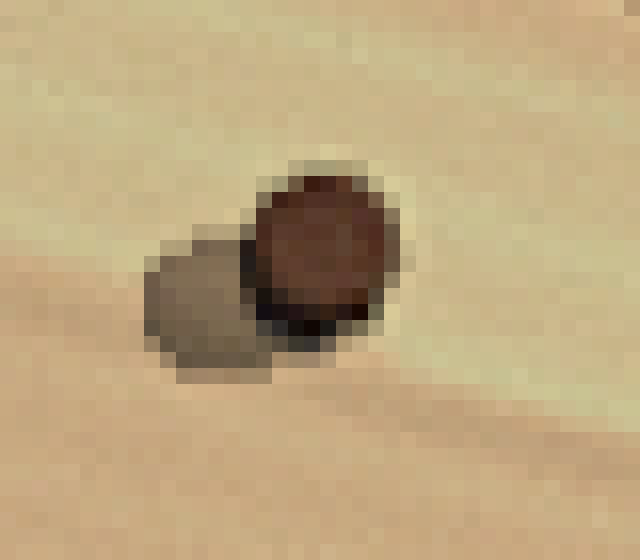

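View pics/ks.png

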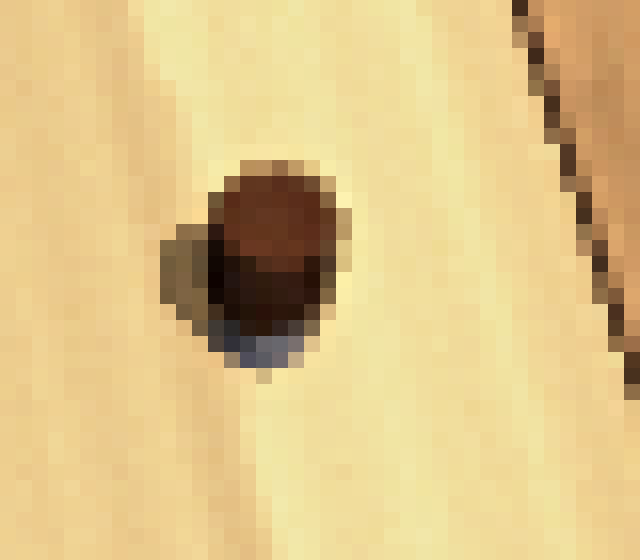

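```bash
python3 - <<'E'
from h import *
from scipy.spatial.transform import Rotation as Ro
np.set_printoptions(precision=4,suppress=True)
print(onz('top',(300,159.9),.0785),onz('side',(296.9,203.1),.0785),tri([ray('top',(300,159.9)),ray('side',(296.9,203.1))]))
for u in ((263.5,136),(335.47,183.93)): print(onz('top',u,.072))
for u in ((301.39,176.56),(291.68,236.27)): print(onz('side',u,.069))
o=env.get_obs();R=Ro.from_quat(o['ee_rot']).as_matrix();print(R,o['tool_pos'],o['t'])
E
```

```text
[ 0.5638 -0.0848  0.0785] [ 0.5636 -0.0825  0.0785] (array([ 0.5627, -0.0845,  0.0815]), [np.float64(0.00026770012938050864), np.float64(0.0002677001293805695)])
[0.6298 0.0154 0.072 ]
[ 0.5027 -0.1812  0.072 ]
[0.6281 0.0167 0.069 ]
[ 0.5004 -0.1809  0.069 ]
[[-0.0005  0.2819  0.9594]
 [-0.0013  0.9594 -0.2819]
 [-1.     -0.0014 -0.0001]] [0.169  0.5753 0.2305] 0.15
```

```bash
cat >> h.py <<'E'
from scipy.spatial.transform import Rotation as Ro
C=np.array([.564,-.0845]);YAW=-.22
def f2w(p): 
    c,s=np.cos(YAW),np.sin(YAW); return C+np.array([c*p[0]-s*p[1],s*p[0]+c*p[1]])
def finger(k,ang,gap,r=.040):
    """fingertip centre, world, gap = tangential distance behind tab centre"""
    s=1 if k=='A' else -1
    rad=np.array([np.cos(ang),-np.sin(ang)]);tan=np.array([-np.sin(ang),-np.cos(ang)])
    return f2w(s*(np.array([0,.118])+r*rad-gap*tan))
def yang(ang): return np.degrees(YAW)+90-np.degrees(ang)   # tool y heading so that it is tangential
def rows(targets):
    """targets: (x,y,z,heading of tool y deg) -> shifts mm, turn"""
    o=env.get_obs();R=Ro.from_quat(o['ee_rot']).as_matrix()
    h0=np.degrees(np.arctan2(R[1,1],R[0,1]))
    print('t',o['t'],'pos',o['tool_pos'].round(4),'h',h0.round(2),'tilt',R[:,0].round(4),'F',o['ft_force'].round(2),'w',round(o['grip_width'],4))
    for x,y,z,h in targets:
        d=R.T@(np.array([x,y,z])-o['tool_pos'])*1000
        t=-((h-h0+180)%360-180)
        print(d.round(1),round(t,1))
E
python3 - <<'E'
from h import *
np.set_printoptions(precision=4,suppress=True)
print('glue',onz('top',(216,134),.075),'wax',onz('top',(383,184),.03))
p=finger('A',.1,.035);print(p)
rows([(*p,.15,yang(.16)),(*p,.058,yang(.16))])
E
```

```text
glue [0.6295 0.1452 0.075 ] wax [ 0.5176 -0.3196  0.03  ]
[0.6387 0.0513]
t 0.15 pos [0.169  0.5753 0.2305] h 73.63 tilt [-0.0005 -0.0013 -1.    ] F [-0.21  0.1   0.35] w 0.0852
[  80.9 -370.2  598.4] 5.4
[ 172.9 -370.   598.5] 5.4
```

Call:
move_arm([
  [0,[0,-25,40],0],
  [0,[0,-60,95],0],
  [0,[0,-95,152],1],
  [0,[0,-130,210],2],
  [0,[0,-165,268],3],
  [0,[0,-200,325],4],
  [0,[10,-235,382],5],
  [0,[20,-270,438],5],
])

```text
t: 1.15
tool_pos: [0.4937, 0.2141, 0.2151]
ee_rot: [0.131, 0.695, -0.132, 0.695]
ft_force: [0.8, 0.6, 0.2]
grip_width: 0.0001
```

Call:
move_arm([
  [0,[10,-30,50],0],
  [0,[20,-60,95],0],
  [0,[40,-90,140],0],
  [0,[50,-98,158],0],
  [0,[50,-98,158],0],
  [0,[50,-98,158],0],
])

```text
t: 1.9
tool_pos: [0.6047, 0.0658, 0.1655]
ee_rot: [0.131, 0.695, -0.131, 0.695]
ft_force: [-0.2, 0.1, -0.1]
grip_width: -0.0003
```

```bash
python3 - <<'E'
from h import *
np.set_printoptions(precision=4,suppress=True)
p=finger('A',.1,.035)
rows([(*p,.15,yang(.16)),(*p,.058,yang(.16))])
cv2.imwrite('pics/w1.png',eyes.grab_frame('wrist'));cv2.imwrite('pics/s1.png',eyes.grab_frame('side'))
E
```

```text
t 1.9 pos [0.6047 0.0658 0.1655] h 68.63 tilt [-0.0002 -0.0006 -1.    ] F [-0.19  0.11 -0.07] w -0.0003
[15.5 -1.1 37. ] 0.4
[107.5  -1.1  37. ] 0.4
```

View pics/w1.png

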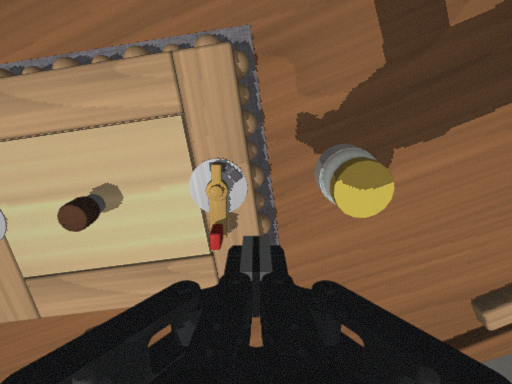

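View pics/s1.png

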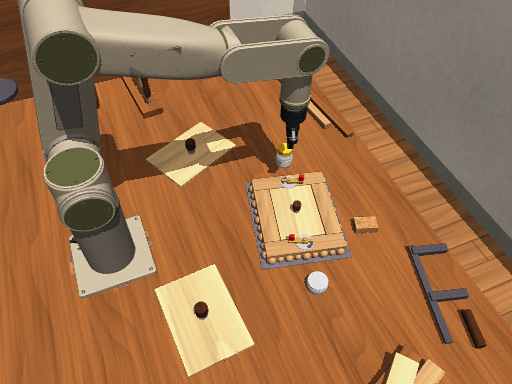

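```bash
cat >> h.py <<'E'
def wonz(uv,z,o=None):
    o=o or env.get_obs();R=Ro.from_quat(o['ee_rot']).as_matrix();m=eyes.camera_model('wrist');M=m['mount']
    d=R@M[:3,:3]@np.linalg.solve(m['intrinsics'],[uv[0],uv[1],1.]);c=o['tool_pos']+R@M[:3,3]
    return c+d*(z-c[2])/d[2]
def inf(p):
    c,s=np.cos(YAW),np.sin(YAW);d=np.array(p[:2])-C; return np.array([c*d[0]+s*d[1],-s*d[0]+c*d[1]])
E
python3 - <<'E'
from h import *
np.set_printoptions(precision=4,suppress=True)
I=cv2.imread('pics/w1.png'); B=blobs(red(I));print(B)
print('tab',wonz(B[0][1],.068),inf(wonz(B[0][1],.068)))
# board corners (near-right, far-right, far-left), hub, knob base
for u,z in (((209,254),.04),((183,115),.04),((25,277),.04),((217,188),.05),((78,214),.0745)):
    p=wonz(u,z);print(u,p,inf(p))
E
```

```text
[(np.int32(156), array([214.35, 241.15]))]
tab [0.6326 0.0145 0.068 ] [0.0454 0.1116]
(209, 254) [ 0.6553 -0.0054  0.04  ] [0.0719 0.0971]
(183, 115) [0.5226 0.0288 0.04  ] [-0.0651  0.1015]
(25, 277) [ 0.6106 -0.1947  0.04  ] [ 0.0695 -0.0974]
(217, 188) [0.5922 0.0323 0.05  ] [0.002  0.1201]
(78, 214) [ 0.5651 -0.0806  0.0745] [0.0002 0.0041]
```

```bash
sed -i 's/^C=np.array.*;YAW/C=np.array([.5655,-.084]);YAW/' h.py
```

Call:
move_arm([
  [0,[10,0,20],0],
  [0,[20,0,38],0],
  [0,[50,0,38],0],
  [0,[80,0,38],0],
  [0,[100,0,38],0],
  [0,[107,0,38],0],
  [0,[107,0,38],0],
  [0,[107,0,38],0],
])

```text
t: 3.0
tool_pos: [0.6415, 0.0525, 0.0607]
ee_rot: [0.131, 0.694, -0.131, 0.696]
ft_force: [-0.3, -0.4, 0.2]
grip_width: 0.0001
```

```bash
python3 - <<'E'
from h import *
np.set_printoptions(precision=4,suppress=True)
rows([(*finger('A',a,.0185),.058,yang(a)) for a in (.16,.3,.45,.6,.75,.9,1.05)])
cv2.imwrite('pics/w2.png',eyes.grab_frame('wrist'))
E
```

```text
t 3.0 pos [0.6415 0.0525 0.0607] h 68.69 tilt [ 0.0034 -0.0008 -1.    ] F [-0.28 -0.43  0.24] w 0.0001
[  2.7 -19.9   1.1] 0.5
[  2.7 -25.7   3.2] 8.5
[  2.7 -32.2   4.6] 17.1
[  2.7 -38.7   5. ] 25.7
[  2.7 -45.3   4.4] 34.3
[  2.7 -51.7   2.9] 42.9
[  2.7 -57.9   0.3] 51.5
```

View pics/w2.png

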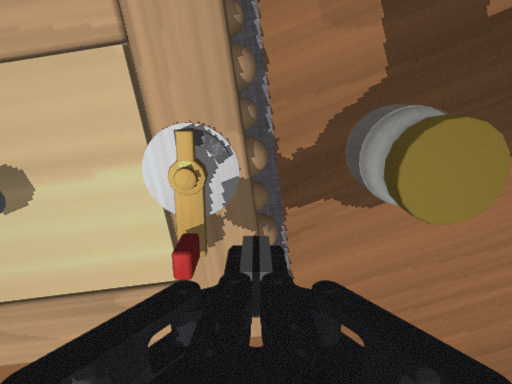

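Call:
move_arm([
  [0,[3,-10,1],0],
  [0,[3,-20,1],0],
  [0,[3,-26,3],8],
  [0,[3,-32,5],17],
  [0,[3,-39,5],26],
  [0,[3,-45,4],34],
  [0,[3,-52,3],43],
  [0,[3,-52,3],43],
])

```text
t: 4.05
tool_pos: [0.6253, 0.002, 0.0581]
ee_rot: [0.377, 0.597, -0.376, 0.6]
ft_force: [-0.0, -0.6, -0.7]
grip_width: 0.0001
```

```bash
python3 - <<'E'
from h import *
np.set_printoptions(precision=4,suppress=True)
rows([(*finger('A',a,.0185),.058,yang(a)) for a in (.9,1.05,1.2,1.35,1.5)])
cv2.imwrite('pics/w3.png',eyes.grab_frame('wrist'))
cv2.imwrite('pics/t3.png',cv2.resize(eyes.grab_frame('top')[100:230,190:410],(792,468)))
E
```

```text
t 4.05 pos [0.6253 0.002  0.0581] h 25.66 tilt [ 0.0039 -0.001  -1.    ] F [-0.05 -0.58 -0.66] w 0.0001
[ 0.1  0.6 -1.1] -0.2
[ 0.1 -5.6  1.2] 8.4
[  0.1 -12.1   2.6] 17.0
[  0.  -18.7   3. ] 25.6
[  0.  -25.3   2.4] 34.2
```

View pics/w3.png

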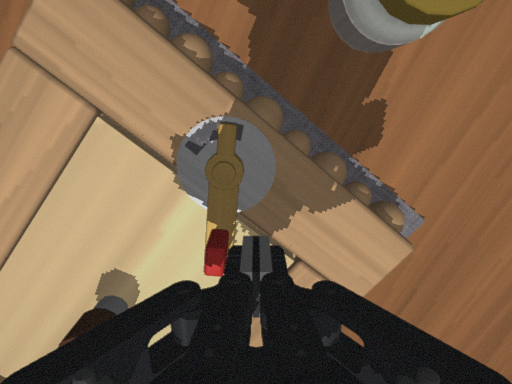

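View pics/t3.png

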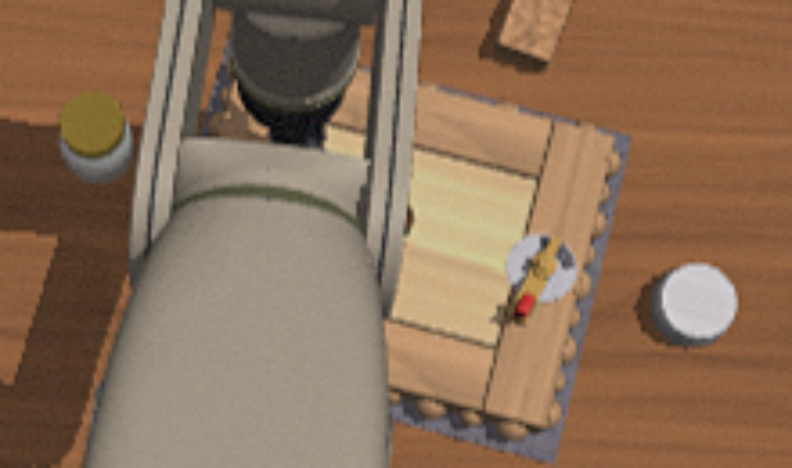

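Call:
move_arm([
  [0,[0,-6,1],8],
  [0,[0,-12,2],17],
  [0,[0,-19,2],26],
  [0,[0,-22,2],30],
  [0,[0,-22,2],30],
])

```text
t: 4.78
tool_pos: [0.6058, -0.0094, 0.0574]
ee_rot: [0.518, 0.481, -0.517, 0.483]
ft_force: [-0.5, -0.4, 0.2]
grip_width: 0.0002
```

```bash
python3 - <<'E'
from h import *
np.set_printoptions(precision=4,suppress=True)
rows([(*finger('A',a,.0185),.058,yang(a)) for a in (1.42,1.5,1.55)])
cv2.imwrite('pics/w4.png',eyes.grab_frame('wrist'))
E
```

```text
t 4.775 pos [ 0.6058 -0.0094  0.0574] h -4.02 tilt [ 0.0024 -0.0012 -1.    ] F [-0.51 -0.43  0.24] w 0.0002
[-0.6  1.2  0.6] -0.1
[-0.6 -2.1  1.9] 4.5
[-0.6 -4.1  2.6] 7.4
```

View pics/w4.png

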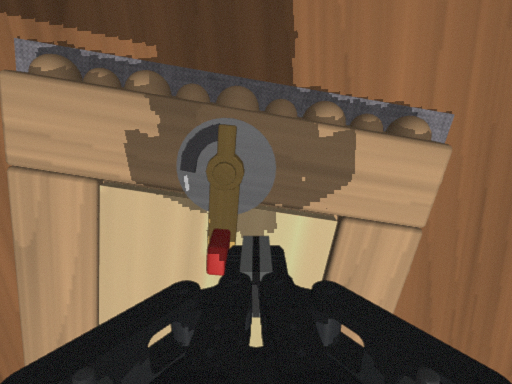

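Call:
move_arm([
  [0,[0,-2,2],4],
  [0,[0,-4,2],7],
  [0,[0,-4,2],7],
])

```text
t: 5.2
tool_pos: [0.6018, -0.0111, 0.0574]
ee_rot: [0.545, 0.45, -0.545, 0.451]
ft_force: [0.1, -1.0, -0.2]
grip_width: -0.0002
```

```bash
python3 - <<'E'
from h import *
np.set_printoptions(precision=4,suppress=True)
rows([(*finger('A',a,.0185),.058,yang(a)) for a in (1.55,1.6)])
cv2.imwrite('pics/w5.png',eyes.grab_frame('wrist'))
E
```

```text
t 5.2 pos [ 0.6018 -0.0111  0.0574] h -10.83 tilt [ 0.0024 -0.0013 -1.    ] F [ 0.13 -1.02 -0.16] w -0.0002
[-0.6 -0.2  0.7] 0.6
[-0.6 -2.2  1.5] 3.4
```

View pics/w5.png

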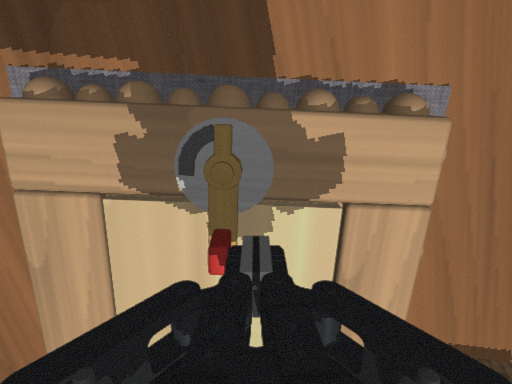

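Call:
move_arm([
  [0,[0,-1,1],2],
  [0,[0,-2,1],3],
  [0,[0,-2,1],3],
])

```text
t: 5.62
tool_pos: [0.5998, -0.0118, 0.0575]
ee_rot: [0.557, 0.435, -0.556, 0.437]
ft_force: [1.6, -0.1, -0.4]
grip_width: -0.0
```

```bash
python3 - <<'E'
from h import *
np.set_printoptions(precision=4,suppress=True)
rows([(*finger('A',a,.0185),.058,yang(a)) for a in (1.55,1.6)])
cv2.imwrite('pics/w6.png',eyes.grab_frame('wrist'))
E
```

```text
t 5.625 pos [ 0.5998 -0.0118  0.0575] h -13.81 tilt [ 0.0029 -0.0015 -1.    ] F [ 1.65 -0.14 -0.36] w -0.0
[-0.5  1.6 -0.5] -2.4
[-0.5 -0.4  0.5] 0.5
```

View pics/w6.png

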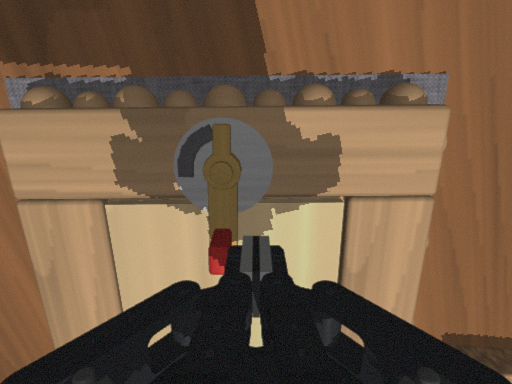

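Call:
move_arm([
  [0,[0,-1,0],0],
  [0,[0,-1.5,0],0],
  [0,[0,-1.5,0],0],
])

```text
t: 6.05
tool_pos: [0.5993, -0.0116, 0.0577]
ee_rot: [0.557, 0.435, -0.555, 0.438]
ft_force: [6.2, -1.0, -2.0]
grip_width: 0.0002
```

Call:
move_arm([
  [0,[0,8,0],0],
  [0,[0,15,0],0],
  [0,[-30,15,0],-5],
  [0,[-60,15,0],-12],
  [0,[-80,15,0],-20],
  [0,[-80,15,0],-20],
])

```text
t: 6.8
tool_pos: [0.615, -0.0152, 0.1399]
ee_rot: [0.474, 0.524, -0.471, 0.529]
ft_force: [0.4, -0.1, -0.2]
grip_width: -0.0003
```

```bash
python3 - <<'E'
from h import *
np.set_printoptions(precision=4,suppress=True)
p=finger('B',.2,.036); print(p)
rows([(*p,.138,yang(.23)),(*p,.058,yang(.23))])
E
```

```text
[ 0.4885 -0.2157]
t 6.8 pos [ 0.615  -0.0152  0.1399] h 6.17 tilt [ 0.0083 -0.002  -1.    ] F [ 0.41 -0.07 -0.16] w -0.0003
[   1.2 -147.3  185.8] -58.0
[  81.2 -147.9  185.6] -58.0
```

Call:
move_arm([
  [0,[0,-20,25],-8],
  [0,[0,-40,50],-17],
  [0,[0,-60,75],-26],
  [0,[0,-80,100],-35],
  [0,[0,-100,127],-44],
  [0,[0,-120,152],-52],
  [0,[0,-140,177],-58],
  [0,[0,-148,186],-58],
])

```text
t: 7.8
tool_pos: [0.4864, -0.2169, 0.1377]
ee_rot: [0.16, 0.687, -0.16, 0.691]
ft_force: [0.2, 0.7, 1.0]
grip_width: 0.0003
```

```bash
python3 - <<'E'
from h import *
np.set_printoptions(precision=4,suppress=True)
p=finger('B',.2,.036); print(p)
rows([(*p,.138,yang(.23)),(*p,.058,yang(.23))])
cv2.imwrite('pics/w7.png',eyes.grab_frame('wrist'))
cv2.imwrite('pics/s7.png',cv2.resize(eyes.grab_frame('side')[140:300,230:390],(600,600)))
E
```

```text
[ 0.4885 -0.2157]
t 7.8 pos [ 0.4864 -0.2169  0.1377] h 63.9 tilt [ 0.0063 -0.001  -1.    ] F [0.18 0.65 0.99] w 0.0003
[-0.2  2.   1.4] -0.3
[79.8  1.8  0.9] -0.3
```

View pics/w7.png

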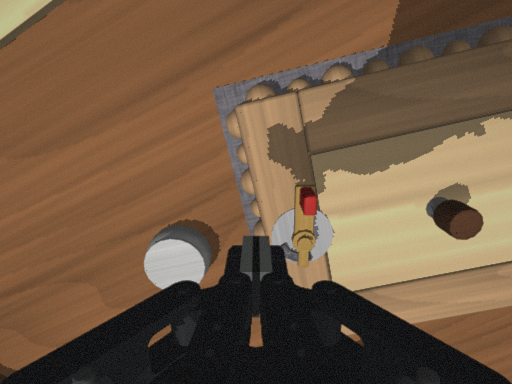

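View pics/s7.png

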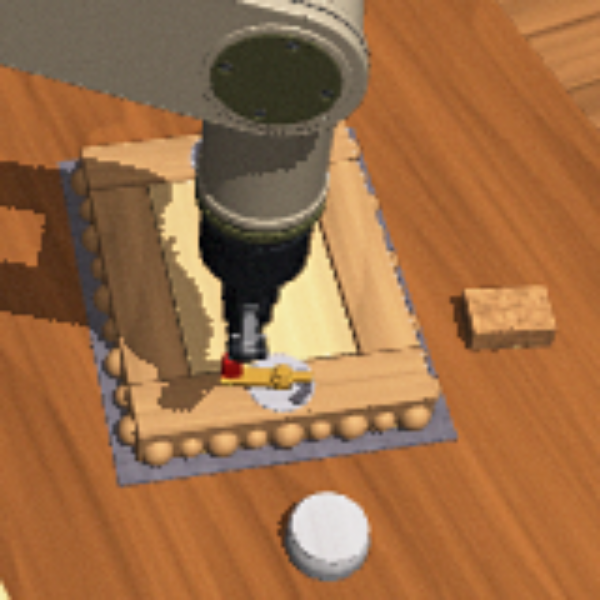

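```bash
python3 - <<'E'
from h import *
np.set_printoptions(precision=4,suppress=True)
I=cv2.imread('pics/w7.png'); B=blobs(red(I));print(B)
p=wonz(B[0][1],.069);f=inf(p);print(p,f); d=-(f-[0,-.118]);print(d,np.linalg.norm(d),np.arctan2(-d[1],d[0]))
p=wonz((462,220),.0785);print('knob top',p,inf(p)); p=wonz((304,243),.052);print('hub',p,inf(p))
E
```

```text
[(np.int32(225), array([309.84, 205.08]))]
[ 0.5051 -0.1807  0.069 ] [-0.0378 -0.1076]
[ 0.0378 -0.0104] 0.03925765225385014 0.26870706397206173
knob top [ 0.5611 -0.0851  0.0785] [-0.0041 -0.002 ]
hub [ 0.5416 -0.1984  0.052 ] [ 0.0017 -0.1168]
```

Consistent. Descend beside tab B.

Call:
move_arm([
  [0,[15,2,1],0],
  [0,[40,2,1],0],
  [0,[65,2,1],0],
  [0,[80,2,1],0],
  [0,[81,2,1],0],
  [0,[81,2,1],0],
])

```text
t: 8.65
tool_pos: [0.49, -0.2151, 0.0578]
ee_rot: [0.16, 0.686, -0.16, 0.692]
ft_force: [0.4, 0.5, 0.1]
grip_width: 0.0002
```

```bash
python3 - <<'E'
from h import *
np.set_printoptions(precision=4,suppress=True)
rows([(*finger('B',a,.0185),.058,yang(a)) for a in (.25,.3,.45,.6,.75,.9,1.05)])
cv2.imwrite('pics/w8.png',eyes.grab_frame('wrist'))
E
```

```text
t 8.65 pos [ 0.49   -0.2151  0.0578] h 63.86 tilt [ 0.0077 -0.0015 -1.    ] F [0.43 0.49 0.14] w 0.0002
[-0.2 18.3 -2.6] 0.8
[-0.2 20.4 -3.4] 3.7
[-0.2 26.7 -5.4] 12.2
[-0.2 33.2 -6.3] 20.8
[-0.2 39.8 -6.3] 29.4
[-0.1 46.3 -5.2] 38.0
[-0.1 52.6 -3.3] 46.6
```

View pics/w8.png

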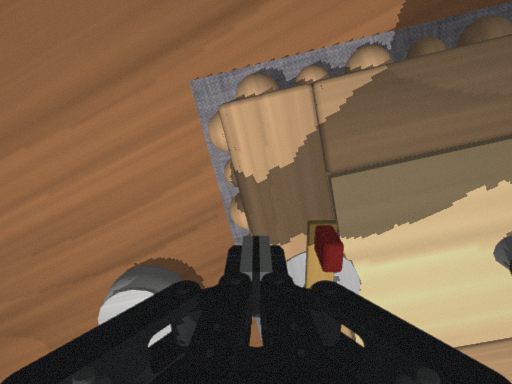

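Call:
move_arm([
  [0,[0,10,-2],0],
  [0,[0,19,-3],2],
  [0,[0,27,-5],12],
  [0,[0,33,-6],21],
  [0,[0,40,-6],29],
  [0,[0,46,-5],38],
  [0,[0,53,-3],47],
  [0,[0,53,-3],47],
])

```text
t: 9.7
tool_pos: [0.5114, -0.166, 0.059]
ee_rot: [0.422, 0.565, -0.42, 0.571]
ft_force: [-0.6, 0.3, -0.2]
grip_width: 0.0004
```

```bash
python3 - <<'E'
from h import *
np.set_printoptions(precision=4,suppress=True)
rows([(*finger('B',a,.0185),.058,yang(a)) for a in (1.05,1.2,1.35,1.45,1.5,1.55,1.6)])
cv2.imwrite('pics/w9.png',eyes.grab_frame('wrist'))
E
```

```text
t 9.7 pos [ 0.5114 -0.166   0.059 ] h 16.94 tilt [ 0.0095 -0.0022 -1.    ] F [-0.59  0.33 -0.19] w 0.0004
[ 0.9 -1.3  0.1] -0.3
[ 1.   4.9 -2.3] 8.3
[ 1.  11.3 -3.7] 16.9
[ 1.1 15.7 -4.1] 22.6
[ 1.1 17.9 -4.1] 25.5
[ 1.1 20.1 -4. ] 28.4
[ 1.1 22.3 -3.8] 31.2
```

View pics/w9.png

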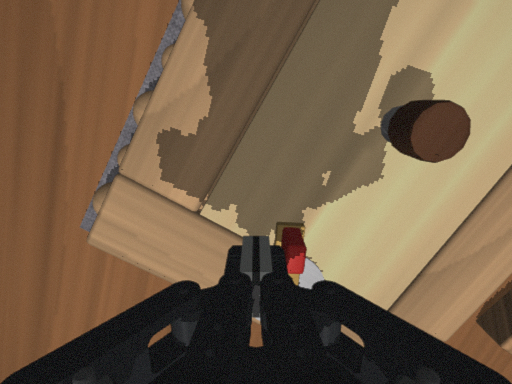

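Call:
move_arm([
  [0,[1,5,-2],8],
  [0,[1,11,-4],17],
  [0,[1,16,-4],23],
  [0,[1,18,-4],25],
  [0,[1,20,-4],28],
  [0,[1,20,-4],28],
])

```text
t: 10.5
tool_pos: [0.5296, -0.1565, 0.0582]
ee_rot: [0.547, 0.448, -0.542, 0.454]
ft_force: [0.1, -0.2, -0.5]
grip_width: 0.0004
```

Call:
move_arm([
  [0,[0,1.5,0],2],
  [0,[0,2.5,0],3],
  [0,[0,2.5,0],3],
])

```text
t: 10.88
tool_pos: [0.5311, -0.1562, 0.0579]
ee_rot: [0.558, 0.435, -0.554, 0.439]
ft_force: [-5.7, 3.7, 4.0]
grip_width: -0.0003
```

```bash
python3 - <<'E'
from h import *
np.set_printoptions(precision=4,suppress=True)
rows([(*finger('B',a,.0185),.058,yang(a)) for a in (1.55,1.6)])
cv2.imwrite('pics/w10.png',eyes.grab_frame('wrist'))
E
```

```text
t 10.875 pos [ 0.5311 -0.1562  0.0579] h -13.74 tilt [ 0.0079 -0.0009 -1.    ] F [-5.67  3.7   3.97] w -0.0003
[-0.1 -1.5  0.4] -2.3
[-0.1  0.5 -0.5] 0.5
```

View pics/w10.png

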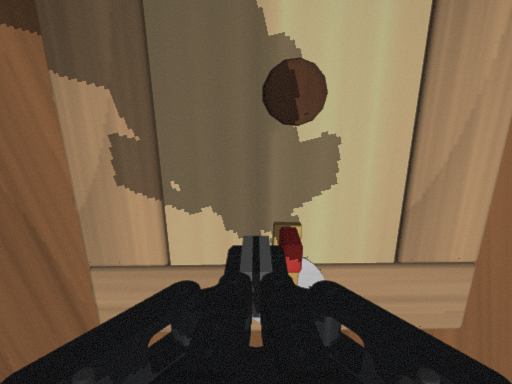

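Call:
move_arm([
  [0,[0,-8,0],0],
  [0,[0,-15,0],0],
  [0,[-30,-15,-20],0],
  [0,[-60,-15,-40],0],
  [0,[-85,-5,-60],0],
  [0.3,[-90,0,-60],0],
  [0.6,[-90,0,-60],0],
  [0.6,[-90,0,-60],0],
])

```text
t: 11.92
tool_pos: [0.5434, -0.0983, 0.1464]
ee_rot: [0.558, 0.435, -0.555, 0.438]
ft_force: [-0.7, 0.9, 0.6]
grip_width: 0.0509
```

```bash
python3 - <<'E'
from h import *
np.set_printoptions(precision=4,suppress=True)
rows([(*C,.14,np.degrees(YAW))])
cv2.imwrite('pics/w11.png',eyes.grab_frame('wrist'))
cv2.imwrite('pics/s11.png',cv2.resize(eyes.grab_frame('side')[140:300,230:390],(600,600),interpolation=cv2.INTER_CUBIC))
E
```

```text
t 11.925 pos [ 0.5434 -0.0983  0.1464] h -13.77 tilt [ 0.0055 -0.0005 -1.    ] F [-0.66  0.93  0.56] w 0.0509
[  6.5  18.  -19.2] -1.2
```

View pics/w11.png

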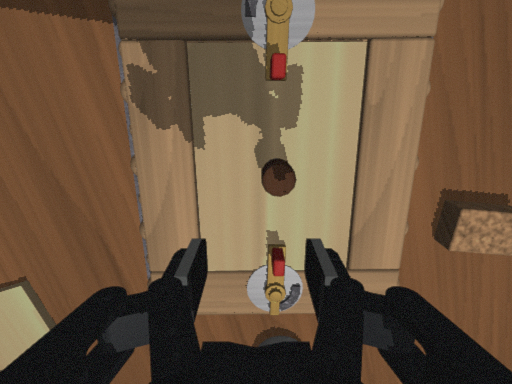

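View pics/s11.png

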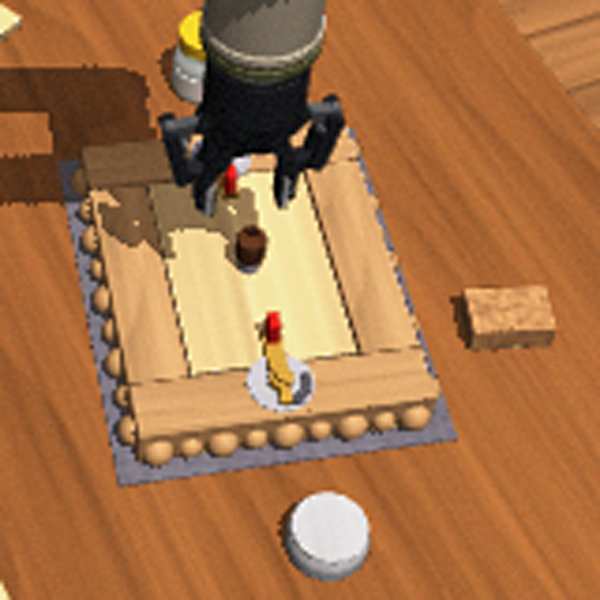

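```bash
python3 - <<'E'
from h import *
np.set_printoptions(precision=4,suppress=True)
k=wonz((279,177),.0785);print(k,inf(k))
I=cv2.imread('pics/w11.png')
for a,c in blobs(red(I),30):
    q=wonz(c,.066);print(a,c,q,inf(q))
K=(k[:2]+[.5636,-.084])/2
rows([(*K,.10,-12.6),(*K,.049,-12.6)])
E
```

```text
[ 0.566  -0.0816  0.0785] [-0.      0.0025]
293 [278.87  65.12] [ 0.5833 -0.0068  0.066 ] [0.0006 0.0792]
149 [278.8  267.99] [ 0.5489 -0.1633  0.066 ] [ 0.0011 -0.081 ]
t 12.025 pos [ 0.5435 -0.0982  0.1466] h -13.77 tilt [ 0.0056 -0.0004 -1.    ] F [ 0.39  0.19 -0.02] w 0.0508
[ 46.7  16.8 -20. ] -1.2
[ 97.7  16.5 -20. ] -1.2
```

Call:
move_arm([
  [0.6,[0,8,-10],-1],
  [0.6,[15,17,-20],-1],
  [0.6,[45,17,-20],-1],
  [0.6,[46,17,-20],-1],
  [0.6,[46,17,-20],-1],
])

```text
t: 12.65
tool_pos: [0.5653, -0.0827, 0.1011]
ee_rot: [0.554, 0.44, -0.551, 0.443]
ft_force: [0.7, -1.3, -0.4]
grip_width: 0.0514
```

```bash
python3 - <<'E'
from h import *
np.set_printoptions(precision=4,suppress=True)
rows([(.565,-.083,.049,-12.6)])
cv2.imwrite('pics/w12.png',eyes.grab_frame('wrist'))
E
```

```text
t 12.65 pos [ 0.5653 -0.0827  0.1011] h -12.75 tilt [ 0.0056 -0.0003 -1.    ] F [ 0.74 -1.27 -0.45] w 0.0514
[52.1 -0.5  0.4] -0.2
```

View pics/w12.png

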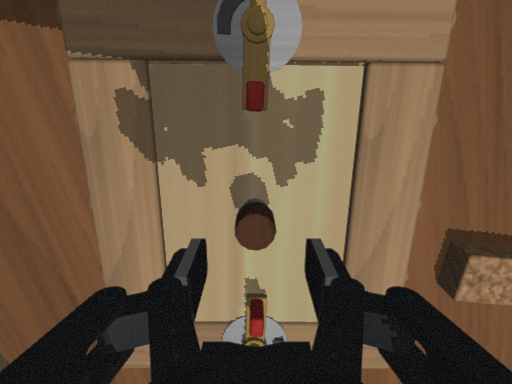

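Call:
move_arm([
  [0.6,[15,0,0],0],
  [0.6,[30,0,0],0],
  [0.6,[42,0,0],0],
  [0.6,[50,0,0],0],
  [0.6,[52,0,0],0],
  [0.6,[52,0,0],0],
  [0.6,[52,0,0],0],
])

```text
t: 13.58
tool_pos: [0.5666, -0.0831, 0.0504]
ee_rot: [0.554, 0.439, -0.55, 0.443]
ft_force: [-0.4, -0.4, -0.3]
grip_width: 0.051
```

```bash
python3 - <<'E'
from h import *
np.set_printoptions(precision=4,suppress=True)
rows([(.565,-.083,.049,-12.6)])
cv2.imwrite('pics/w13.png',eyes.grab_frame('wrist'))
cv2.imwrite('pics/s13.png',cv2.resize(eyes.grab_frame('side')[150:270,240:360],(600,600),interpolation=cv2.INTER_CUBIC))
E
```

```text
t 13.575 pos [ 0.5666 -0.0831  0.0504] h -12.76 tilt [ 0.008  -0.0009 -1.    ] F [-0.42 -0.43 -0.26] w 0.051
[ 1.4 -1.6  0.3] -0.2
```

View pics/w13.png

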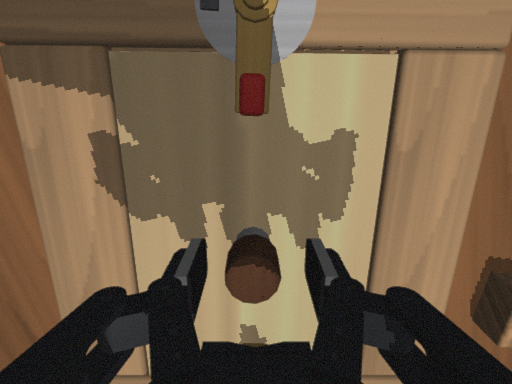

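View pics/s13.png

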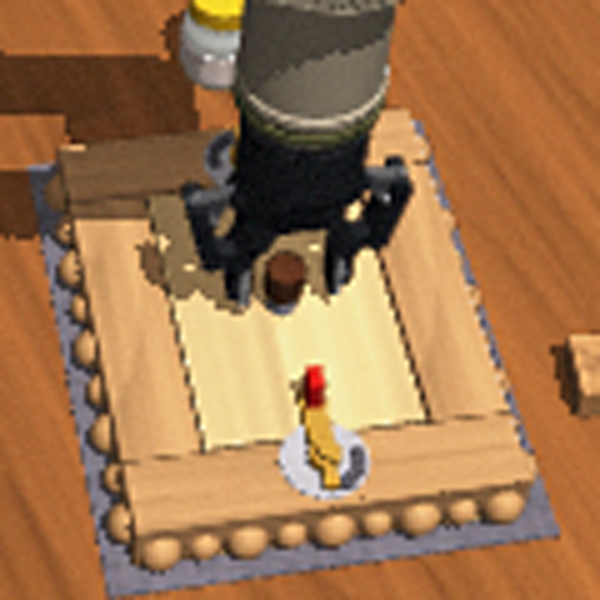

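Call:
move_arm([
  [0.6,[1,-1,0],0],
  [0.4,[1,-1,0],0],
  [0.2,[1,-1,0],0],
  [0,[1,-1,0],0],
  [0,[1,-1,0],0],
  [0,[1,-1,0],0],
  [0,[1,-1,0],0],
], force=45)

```text
t: 14.55
tool_pos: [0.5656, -0.0828, 0.0495]
ee_rot: [0.554, 0.439, -0.55, 0.443]
ft_force: [-1.0, 0.2, 3.6]
grip_width: 0.025
```

Call:
move_arm([
  [0,[-2,0,0],0],
  [0,[-4,0,0],0],
  [0,[-6,0,0],0],
  [0,[-8,0,0],0],
  [0,[-8,0,0],0],
])

```text
t: 15.18
tool_pos: [0.5651, -0.0827, 0.0571]
ee_rot: [0.554, 0.44, -0.551, 0.443]
ft_force: [-0.8, -0.1, -6.5]
grip_width: 0.0244
```

```bash
python3 - <<'E'
from h import *
print(env.get_obs()['ft_force'],env.get_obs()['tool_pos'])
cv2.imwrite('pics/w14.png',eyes.grab_frame('wrist'))
cv2.imwrite('pics/s14.png',cv2.resize(eyes.grab_frame('side')[150:270,240:360],(600,600),interpolation=cv2.INTER_CUBIC))
E
```

```text
[-0.79338688 -0.07570746 -6.52602852] [ 0.56509734 -0.08274852  0.05710769]
```

View pics/w14.png

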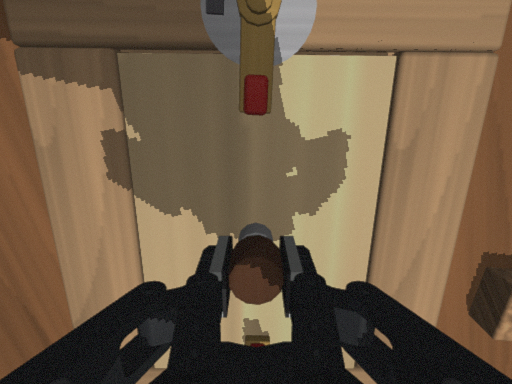

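View pics/s14.png

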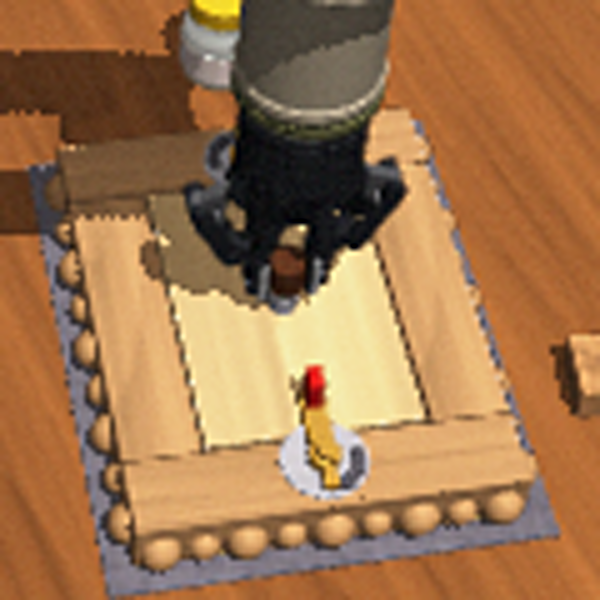

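Call:
move_arm([
  [0,[-1.5,0,0],0],
  [0,[-3,0,0],0],
  [0,[-4.2,0,0],0],
  [0,[-5,0,0],0],
  [0,[-5,0,0],0],
  [0,[-5,0,0],0],
])

```text
t: 16.02
tool_pos: [0.565, -0.0827, 0.0619]
ee_rot: [0.554, 0.44, -0.551, 0.443]
ft_force: [1.1, 0.3, -8.9]
grip_width: 0.0247
```

```bash
python3 - <<'E'
from h import *
print(env.get_obs()['ft_force'],env.get_obs()['tool_pos'])
cv2.imwrite('pics/w15.png',eyes.grab_frame('wrist'))
cv2.imwrite('pics/s15.png',cv2.resize(eyes.grab_frame('side')[180:230,270:320],(600,600),interpolation=cv2.INTER_CUBIC))
E
```

```text
[ 1.12484336  0.29961463 -8.93609907] [ 0.56502168 -0.08271808  0.06191876]
```

View pics/w15.png

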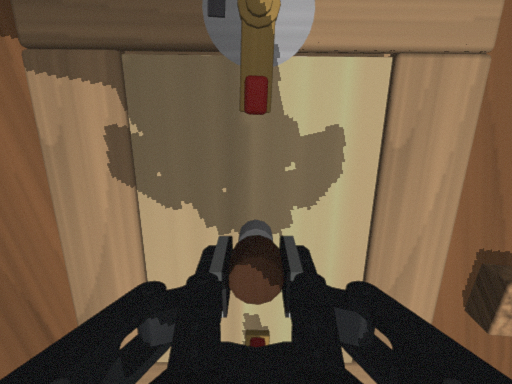

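View pics/s15.png

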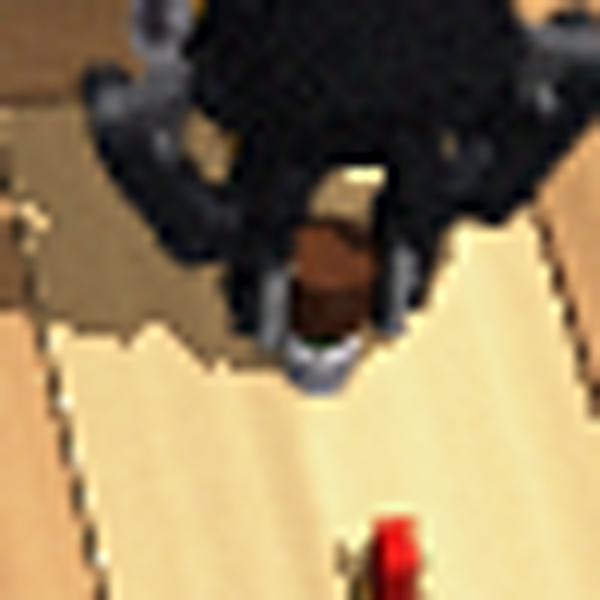

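Call:
move_arm([
  [0,[-0.7,0,0],0],
  [0,[-1.2,0,0],0],
  [0,[-1.2,0,0],0],
  [0,[-1.2,0,0],0],
  [0,[-1.2,0,0],0],
  [0,[-1.2,0,0],0],
  [0,[-1.2,0,0],0],
  [0,[-1.2,0,0],0],
])

```text
t: 17.12
tool_pos: [0.565, -0.0827, 0.0631]
ee_rot: [0.554, 0.44, -0.551, 0.443]
ft_force: [2.4, -1.1, -10.9]
grip_width: 0.0248
```

```bash
python3 - <<'E'
from h import *
print(env.get_obs()['ft_force'],env.get_obs()['tool_pos'])
s=eyes.grab_frame('side')[195:220,285:310]
cv2.imwrite('pics/s16.png',cv2.resize(s,(600,600),interpolation=cv2.INTER_NEAREST))
cv2.imwrite('pics/w16.png',cv2.resize(eyes.grab_frame('wrist')[190:290,200:310],(770,600)))
E
```

```text
[  2.38932989  -1.05022114 -10.92449986] [ 0.56497085 -0.08273654  0.06310617]
```

View pics/s16.png

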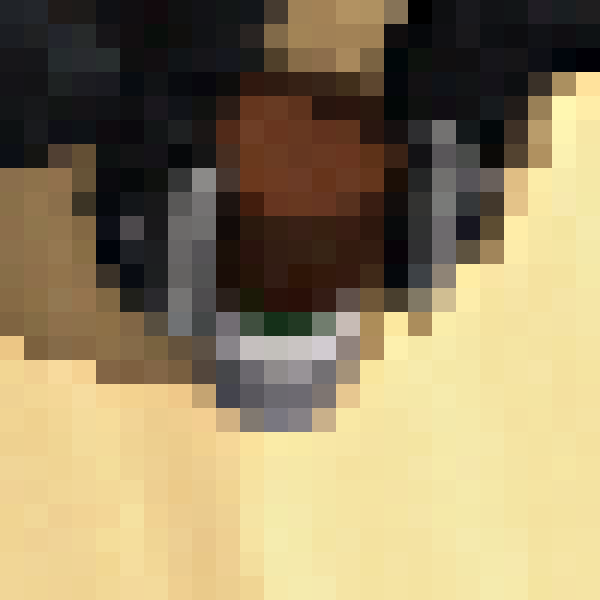

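View pics/w16.png

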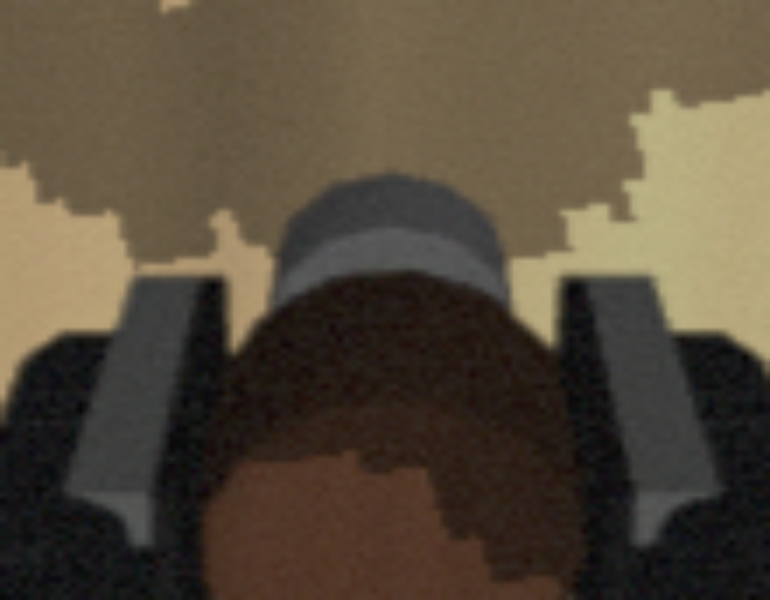

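Call:
move_arm([
  [0,[0,0,0],0],
  [0,[2,0,0],0],
  [0,[4,0,0],0],
  [0,[6,0,0],0],
  [0,[8,0,0],0],
  [0,[10,0,0],0],
  [0,[12,0,0],0],
  [0,[13,0,0],0],
])

```text
t: 18.23
tool_pos: [0.5656, -0.0829, 0.0506]
ee_rot: [0.554, 0.439, -0.55, 0.443]
ft_force: [0.3, -0.3, -2.0]
grip_width: 0.025
```

Call:
move_arm([
  [0,[0,0,0],0],
  [0.32,[0,0,0],0],
  [0.35,[0,0,0],0],
  [0.45,[0,0,0],0],
  [0.6,[0,0,0],0],
  [0.6,[0,0,0],0],
  [0.6,[0,0,0],0],
])

```text
t: 19.1
tool_pos: [0.5656, -0.0829, 0.0506]
ee_rot: [0.554, 0.439, -0.55, 0.443]
ft_force: [-0.5, -0.8, -0.3]
grip_width: 0.0513
```

```bash
python3 - <<'E'
from h import *
rows([])
cv2.imwrite('pics/w17.png',eyes.grab_frame('wrist'))
E
```

```text
t 19.1 pos [ 0.5656 -0.0829  0.0506] h -12.76 tilt [ 8.e-03 -9.e-04 -1.e+00] F [-0.45 -0.82 -0.32] w 0.0513
```

View pics/w17.png

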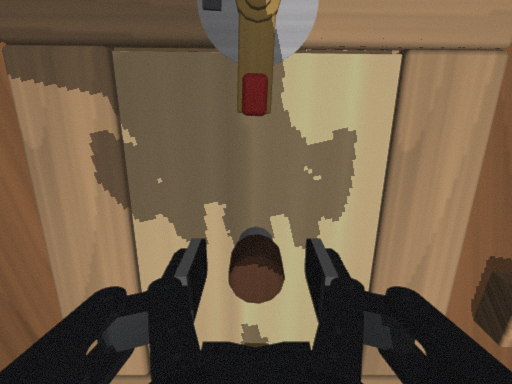

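Released; rise straight up and check.

Call:
move_arm([
  [0.6,[-15,0,0],0],
  [0.6,[-40,0,0],0],
  [0.6,[-80,0,0],0],
  [0.6,[-110,0,0],0],
  [0.6,[-120,-20,-40],0],
  [0.6,[-120,-50,-90],0],
  [0.6,[-120,-50,-90],0],
  [0.6,[-120,-50,-90],0],
])

```text
t: 20.15
tool_pos: [0.5361, 0.0161, 0.1713]
ee_rot: [0.554, 0.439, -0.55, 0.444]
ft_force: [-0.3, 0.1, -0.2]
grip_width: 0.0514
```

```bash
python3 - <<'E'
from h import *
rows([])
cv2.imwrite('pics/w18.png',eyes.grab_frame('wrist'))
cv2.imwrite('pics/s18.png',cv2.resize(eyes.grab_frame('side')[140:300,230:390],(600,600),interpolation=cv2.INTER_CUBIC))
E
```

```text
t 20.15 pos [0.5361 0.0161 0.1713] h -12.7 tilt [ 0.0093 -0.0014 -1.    ] F [-0.26  0.08 -0.23] w 0.0514
```

View pics/w18.png

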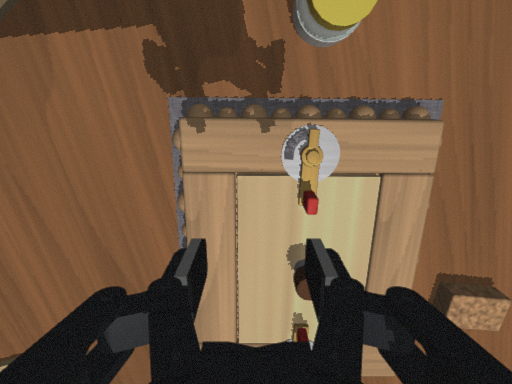

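View pics/s18.png

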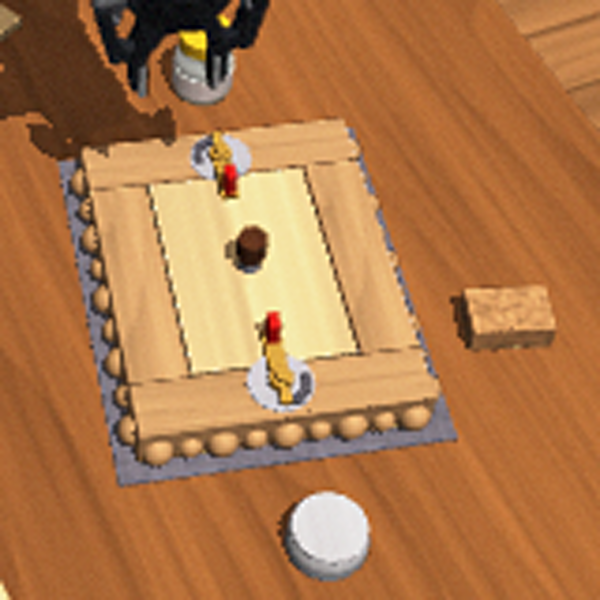

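The side view shows both latches over the board, the knob down at the same place as at the start (about (252,247)), the board seated and the bystanders unmoved. The arm is clear of everything.

```bash
python3 -c "
from station import ticket
print(ticket.hand_in())"
```

```text
the job is handed in; nothing more can be done
None
```

I turned both latches clockwise with the shut fingertips, then pulled the knob straight up, held it and let it back down. I handed the job in at about 20 s.

- **Latches:** I turned each one until the force rose to about 6 N at its hard stop. The later pictures show both arms lying over the board. I could not measure their 4 mm drop directly. I infer it from their reaching the stop and from the board holding against the pull.
- **Knob:** I raised it about 13 mm, against about 11 N at the top. It stayed at that height for about 1 s. The side view showed the green band with white below it and no red. I then lowered it and opened the fingers.
- **Last pictures:** The knob is down where it started, the board looks seated, the jar, can and block have not moved, and the gripper is clear with no load on it.
- **Disagreement:** The camera views put the frame and knob about 2–3 mm apart, which is near the calibration limit, so I used in-between values.

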